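# Load the filter cartridge and clamp it home

## Task

Put the loose water-filter cartridge, foot first, into the round bore of the sloping cradle on the filter unit, then swing the hinged clamp fully shut so that it presses the cartridge home against its spring. Leave the mug, the salt shaker, the tea glass and the small bowl where they stand.

Things in the scene. Friction and masses are not known exactly. Their poses are not given: they have to be found in the camera images.
- cartridge: Loose filter cartridge: grey plastic cylinder, 44 mm in diameter, 60 mm tall, 55 to 110 g, foot chamfered to 38 mm over 4 mm, thin steel band near the foot, thin white band near the top. Starts upright on the worktop, right of the filter unit. Origin: centre of its foot (underside); z from foot to top. Yaw does not matter. Grasp across the diameter; 45 mm stay above the cradle at first.
- filter_unit: Fixed white filter unit that carries cradle and clamp; grey foot 190 x 120 mm, 12 mm thick. Origin: on the worktop, 88 mm below the bore's mouth. Its -x side is its front; it stands turned (yaw 0.7 to 1.15 rad), so that the front looks to the near right as the robot sees it; z is up.
- cradle: Sloping 100 x 100 mm block on the unit; its flat face leans 25 degrees to the unit's front. Origin: centre of the round bore's mouth, on the face, 88 mm above the worktop. z: out of the bore along its axis (25 degrees from vertical, leaning to the front); x: up the slope towards the clamp's hinge; y: level. Bore 48 mm in diameter: 2 mm clear all round.
- bore_floor (a point): Centre of the steel pusher disc, the bore's sprung floor, when unloaded: 15 mm below the mouth. It pushes back with 3 N there and 5.5 N at 25 mm depth. A cartridge let go in the bore rests on it, foot 15 mm deep; the shut clamp drives the foot to 25 mm depth, and only the shut clamp keeps it there.
- clamp (a joint): Hinge angle of the steel clamp, rad: 0 = fully shut, parallel to the cradle's face; grows as it swings up and back, to 1.95. Starts standing up, 1.5 to 1.75. Stiff hinge (0.6 N m friction): it stays where left; about 4 to 5 N at its bar moves it, about 8 N for the last 0.15 rad, where its pad presses the cartridge down. Push it by its far face (the upper one when shut) or by the bar.
- clamp_hinge (a point): Point on the clamp's hinge axis, which runs along the cradle's y; it lies at x = 80 mm, z = 45 mm in the cradle's frame. The clamp is a plate 50 mm wide and 10 mm thick, its mid-plane through the axis, out to 127 mm from the axis. On its cartridge side, 80 mm from the axis, sits a rubber pad, 34 mm in diameter, 5 mm thick.
- clamp_bar (a point): Centre of the grey round bar, 12 mm thick and 64 mm long, at the clamp's free end, parallel to the hinge axis and 145 mm from it; 12 mm gap between bar and plate.
- mug_coffee: Loose dark green mug, 86 mm wide, 96 mm tall, a bystander. Origin: centre of its underside.
- salt_shaker: Loose glass salt shaker, 44 mm in diameter, 90 mm tall, a bystander. Origin: centre of its underside.
- tea_glass: Loose clear drinking glass, 77 mm in diameter, 89 mm tall, a bystander left of the filter unit. Origin: centre of its underside.
- curl_bowl: Loose small bowl of dark curls, 109 mm in diameter, 71 mm tall, a bystander at the front right. Origin: centre of its underside.
Mind the look-alikes: they are no part of the job. Leave any red look-alike of the cartridge alone.

How it is judged:
On the way:
1. the cartridge is in the bore, foot first, at least 10 mm deep, while the clamp is still open (over 0.8 rad) (z of cartridge in the frame of cradle below -0.01 m and distance between cartridge and cradle below 0.03 m and angle between the z axis of cartridge and the z axis of cradle, either way round below 0.2 rad and value of joint clamp above 0.8 rad), for 0.2 s.
At the end, for the whole second after the job is handed in: The clamp is shut (joint under 0.05 rad) and at rest, and the cartridge is home in the bore: foot first, foot more than 21 mm below the mouth and within 32 mm of its centre point, axis within 0.12 rad of the bore's, at rest (value of joint clamp below 0.05 rad and z of cartridge in the frame of cradle below -0.021 m and distance between cartridge and cradle below 0.032 m and angle between the z axis of cartridge and the z axis of cradle, either way round below 0.12 rad and linear speed of cartridge below 0.02 m/s and velocity of joint clamp between -0.05 and 0.05 rad/s); the robot touches nothing.
It fails at once if a bystander (mug, salt shaker, tea glass or small bowl) is moved more than 30 mm (distance of any of mug_coffee, salt_shaker, tea_glass, curl_bowl from where it was at the start of the episode above 0.03 m).
It also fails if it takes over 58 s, if anything falls off the work surface, if the arm or the gripper's body presses on something with over 40 N, if the wrist force passes 120 N, or if a joint passes its speed limit or range.

## Robot

A 7-joint arm with a two-finger parallel gripper is mounted at the origin on a cart in front of the work surface, level with it; the furniture and walls round the work are solid. World frame = base frame: x ahead of the robot, y to its left, z up, the work surface at z = 0. Lengths are in m, angles in rad, forces in N, time in s.
With the tool pointing down it reaches from about 0.4 to 0.75 m from the base axis. Payload 19.5 kg.
Tool frame: the origin (TCP) lies at the centre of the arm's flange, where the gripper is bolted on; the fingertips stand 173 mm ahead of it and the grasp point (between the pads) lies 155 mm ahead of it; z points along the fingers, y is the line along which they close (so a half turn about z gives the same grasp; the last joint's range is limited). The gripper opens to 85 mm and grips with 20 to 120 N. Pads are 22 mm wide; open, the fingers measure 114 mm over their backs; the gripper's body (76 mm by 85 mm) begins 54 mm behind the grasp point. The pads swing forward as they close: fully open they stand 13 mm farther back than shut.
Start: joints at [1.204, 0.707, -0.028, 1.485, 0.022, 0.951, -0.075], TCP at [0.183, -0.545, 0.405] pointing down, gripper open.
Joint ranges: [-2.71, 2.71], [-0.32, 2.16], [-1.57, 1.52], [0, 2.45], [-1.46, 4.6], [0, 2.02], [-2.83, 2.83]. Speed limits (rad/s): [1.89, 1.89, 2.57, 2.57, 3.01, 3.01, 3.01].

## Interface

Orientations are given as a unit quaternion [w, x, y, z].
In Python, from plant import arm, kinematics, cams, telemetry gives the robot as it stands. Calls block until the motion is done:
- arm.move_to(position, orientation): joint-space move of the TCP to a pose.
- arm.line_to(position, rate=0.15, frame=None, f_stop=None): straight line of the TCP; frame=None keeps the orientation; rate is the mean speed in m/s. With f_stop (N) it stops when the force on the tool has changed by that much, and returns True; else False.
- arm.move_joints(angles): joint-space move.
- arm.grip(opening, strength=None): finger opening in m; strength is the grip in N (None keeps the last); returns when the fingers have stopped.
- arm.sleep(seconds).
- kinematics.inverse_kinematics(position, orientation): joint angles nearest the present ones, or None.
- cams.capture(name): name is "side" or "top" or "wrist"; returns a dict with "img" (480x640x3 uint8, red, green, blue), "depth" (480x640 float32, m along the optical axis (not along the pixel's ray), 0 where there is no reading), "fx", "fy", "cx", "cy" (pixels), "origin" and "rotation" of the camera in the world; the wrist camera has in their place "T_tool_cam" (4x4, takes a point from camera to tool coordinates, whose origin is the TCP and whose axes are the flange's). Camera axes: x right, y down, z forward; pixel columns grow to the right and rows downward; lengths in m; the calibration is good to about 2 mm. A picture is of the moment at which its call begins: read the wrist's pose just before it.
A pose or a line that the arm cannot do raises arm.IKError and nothing moves.
- arm.hand_in(): hands the job in; it is judged then, once.
Readings, each from a call of its own:
- telemetry.get_time_s(): time.
- telemetry.get_q(): joint angles.
- telemetry.get_qd(): joint speeds.
- telemetry.get_tau(): joint torques, N m.
- telemetry.get_tcp_pos(): TCP position.
- telemetry.get_ee_rot(): TCP orientation.
- telemetry.get_contact_force(): force on the tool from outside, world axes, zero at the start.
- telemetry.get_moment(): the same for the moment, N m.
- telemetry.get_finger_gap(): finger opening in m.
- telemetry.get_gripper_force(): force on a finger pad.
Only numpy, scipy, OpenCV 4.12 (cv2) and the standard library are available. Lean on these libraries where they do the work, as an engineer would, in place of code of your own. Each camera call takes 0.05 s, during which the arm holds its last target. There are 200 camera calls.

## Working session

There is one attempt and no reset: what is moved stays moved. The work goes in short steps, each a Python script; the robot and the scene stay as the last script left them, time stands still between calls to the robot, and variables do not carry over. Pictures are saved under pics/ and viewed, at most 10 in all, crops included, and the job is handed in when it is done.

```bash
ls; mkdir -p pics
cat > h.py <<'E'
import numpy as np, cv2, pickle
from plant import arm, kinematics, cams, telemetry
def snap(n):
    c=cams.capture(n); pickle.dump(c,open(f'{n}.pkl','wb')); return c
def pts(c):
    v,u=np.mgrid[:480,:640]; d=c['depth']
    P=np.stack([(u-c['cx'])/c['fx']*d,(v-c['cy'])/c['fy']*d,d],-1)
    W=P@np.array(c['rotation']).T+np.array(c['origin']); W[d==0]=np.nan
    return W
E
python3 - <<'E'
from h import *
for n in('side','top'):
    c=snap(n); cv2.imwrite(f'pics/{n}0.png',c['img'][...,::-1]); print(n,c['origin'],np.array(c['rotation']).round(3).tolist(),c['fx'])
print(telemetry.get_time_s(),telemetry.get_ee_rot())
E
```

```text
pics
side [0.42121174 0.67773509 0.85063089] [0.026, -0.053, 0.923, -0.38] 459.5773615137753
top [ 0.40393064 -0.03086256  1.27113562] [0.037, -0.705, 0.707, -0.03] 507.28350689088904
0.1 [-4.70182536e-04  9.86841023e-01  1.61692807e-01 -1.05564112e-04]
```

View pics/top0.png

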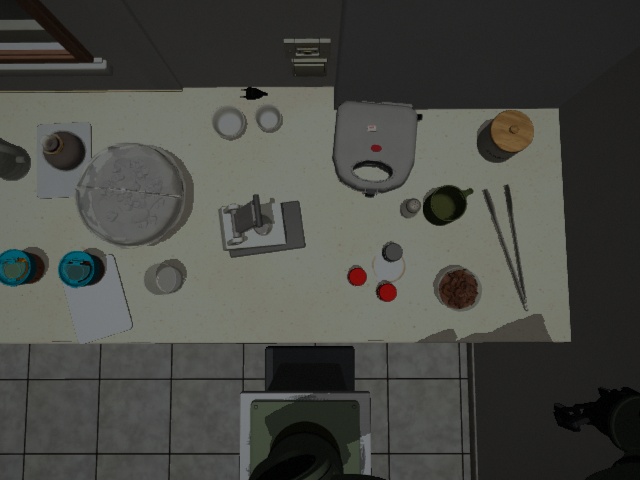

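View pics/side0.png

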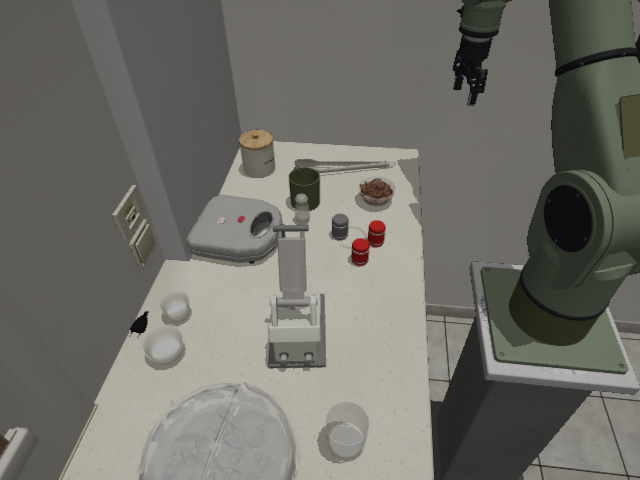

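```bash
cat >> h.py <<'E'
from scipy.spatial.transform import Rotation as R
def q2R(q): return R.from_quat(np.array(q),scalar_first=True).as_matrix()
def R2q(M): return R.from_matrix(M).as_quat(scalar_first=True)
def pts(c):
    v,u=np.mgrid[:480,:640]; d=c['depth']
    P=np.stack([(u-c['cx'])/c['fx']*d,(v-c['cy'])/c['fy']*d,d],-1)
    W=P@q2R(c['rotation']).T+np.array(c['origin']); W[d==0]=np.nan
    return W
E
python3 - <<'E'
from h import *
t=pickle.load(open('top.pkl','rb'));s=pickle.load(open('side.pkl','rb'))
T=pts(t);S=pts(s)
print(q2R(t['rotation']).round(3).tolist())
a=cv2.resize(t['img'][190:310,205:415],None,fx=3.8,fy=3.8,interpolation=cv2.INTER_CUBIC)
cv2.imwrite('pics/crop_top.png',a[...,::-1])
b=cv2.resize(s['img'][180:380,220:420],None,fx=3,fy=3,interpolation=cv2.INTER_CUBIC)
cv2.imwrite('pics/crop_side.png',b[...,::-1])
for p in [(392,252),(357,276),(387,292),(411,207),(445,205),(460,288),(167,277),(257,225),(270,225),(245,225),(295,225),(257,197),(232,240),(300,300),(215,285)]:
    print(p,T[p[1],p[0]].round(3))
# foot plane & cradle face fits
def seg(W,zl,zh,box):
    m=(W[...,2]>zl)&(W[...,2]<zh)&(W[...,0]>box[0])&(W[...,0]<box[1])&(W[...,1]>box[2])&(W[...,1]<box[3]); return W[m],m
F,m=seg(T,.007,.018,(.4,.75,-.1,.3)); v,u=np.nonzero(m)
print('foot',len(F),F.mean(0)if len(F)else'',u.min(),u.max(),v.min(),v.max())
for zl in range(2,26,2):
    F,m=seg(T,zl/100-.01,zl/100+.01,(.35,.8,-.05,.3))
    if len(F): print(zl,len(F),F.mean(0).round(3),F.min(0).round(3),F.max(0).round(3))
E
```

```text
[[-0.002, -0.995, 0.096], [-1.0, 0.003, 0.01], [-0.01, -0.096, -0.995]]
(392, 252) [ 0.487 -0.21   0.056]
(357, 276) [ 0.43  -0.125  0.063]
(387, 292) [ 0.392 -0.196  0.057]
(411, 207) [ 0.591 -0.252  0.087]
(445, 205) [ 0.608 -0.352  0.008]
(460, 288) [ 0.401 -0.373  0.045]
(167, 277) [0.43  0.343 0.009]
(257, 225) [0.524 0.086 0.296]
(270, 225) [0.553 0.083 0.058]
(245, 225) [0.532 0.118 0.232]
(295, 225) [0.559 0.025 0.007]
(257, 197) [0.579 0.087 0.294]
(232, 240) [0.507 0.155 0.17 ]
(300, 300) [ 0.372  0.013 -0.004]
(215, 285) [0.41  0.225 0.003]
foot 1142 [0.54198951 0.05631122 0.01097627] 188 324 165 280
2 799 [0.563 0.068 0.013] [0.481 0.002 0.01 ] [0.8   0.218 0.03 ]
4 144 [0.748 0.158 0.041] [0.495 0.058 0.03 ] [0.8  0.23 0.05]
6 322 [0.569 0.085 0.065] [0.497 0.046 0.05 ] [0.799 0.3   0.07 ]
8 897 [0.565 0.133 0.078] [0.419 0.048 0.07 ] [0.684 0.3   0.09 ]
10 500 [0.538 0.164 0.1  ] [0.489 0.091 0.09 ] [0.657 0.3   0.11 ]
12 431 [0.537 0.176 0.121] [0.491 0.138 0.11 ] [0.639 0.3   0.129]
14 35 [0.538 0.17  0.139] [0.499 0.153 0.131] [0.582 0.183 0.148]
16 172 [0.543 0.152 0.165] [0.5   0.132 0.151] [0.589 0.173 0.17 ]
18 167 [0.542 0.148 0.175] [0.502 0.131 0.17 ] [0.586 0.163 0.19 ]
20 79 [0.544 0.136 0.2  ] [0.522 0.125 0.19 ] [0.569 0.144 0.21 ]
22 82 [0.545 0.126 0.221] [0.522 0.113 0.21 ] [0.571 0.134 0.23 ]
24 86 [0.546 0.116 0.239] [0.525 0.102 0.23 ] [0.571 0.125 0.25 ]
```

View pics/crop_top.png

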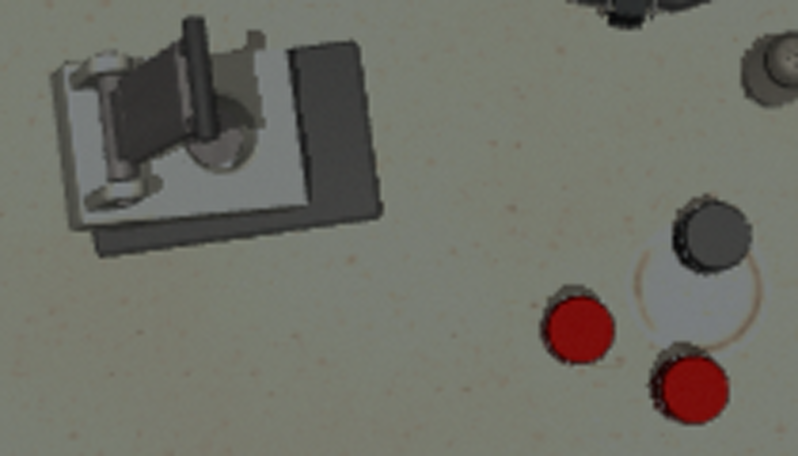

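View pics/crop_side.png

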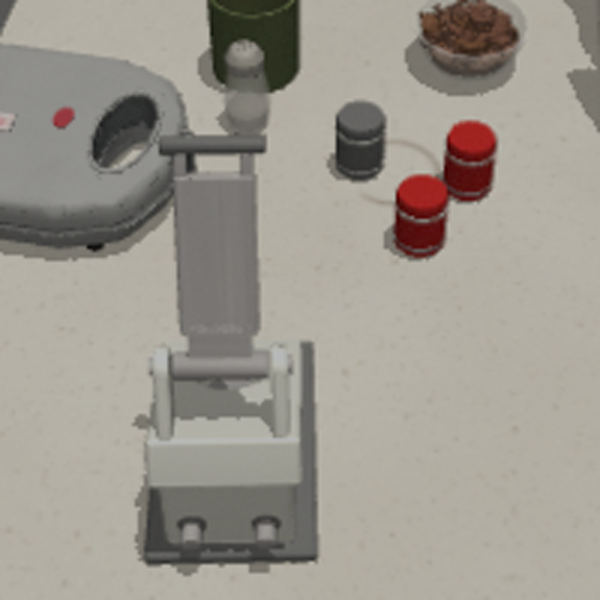

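```bash
cat > fit.py <<'E'
from h import *
def plane(P,tol=.003,it=500,cond=None):
    rng=np.random.default_rng(0);best=None
    for _ in range(it):
        a,b,c=P[rng.choice(len(P),3,False)];n=np.cross(b-a,c-a);l=np.linalg.norm(n)
        if l<1e-6: continue
        n/=l; n*=np.sign(n[2]) or 1
        if cond and not cond(n): continue
        i=abs((P-a)@n)<tol
        if best is None or i.sum()>best.sum(): best=i
    Q=P[best];c=Q.mean(0);n=np.linalg.svd(Q-c)[2][2];return n*np.sign(n[2]),c,best
E
python3 - <<'E'
from fit import *
t=pickle.load(open('top.pkl','rb'));s=pickle.load(open('side.pkl','rb'))
T=pts(t);S=pts(s)
m=(T[...,2]>.055)&(T[...,2]<.15)&(T[...,0]>.46)&(T[...,0]<.62)&(T[...,1]>.03)&(T[...,1]<.2)
P=T[m];n,c,i=plane(P,cond=lambda n:.8<n[2]<.97);print('face',n,c,i.sum(),len(P),np.degrees(np.arccos(n[2])))
Q=P[i];print(Q.min(0),Q.max(0))
h=np.r_[n[:2]]/np.hypot(*n[:2]);print('front dir',h,'yaw',np.arctan2(-h[1],-h[0]))
up=np.array([-h[0]*n[2],-h[1]*n[2],np.hypot(*n[:2])]);lat=np.cross(n,up)
A=(Q-c)@np.c_[up,lat];print(np.percentile(A,[.5,99.5],axis=0))
r=cv2.minAreaRect(A.astype(np.float32));print(r, c+up*r[0][0]+lat*r[0][1])
# worktop, foot rect
w=(abs(T[...,2])<.03)&(T[...,0]>.45)&(T[...,0]<.62)&(T[...,1]>-.05)&(T[...,1]<.24)
print('table z',np.median(T[280:300,200:320,2]))
# cartridge
for nm,W in(('top',T),('side',S)):
    k=(W[...,2]>.05)&(W[...,2]<.07)&(np.hypot(W[...,0]-.487,W[...,1]+.21)<.04)
    print(nm,k.sum(),cv2.minEnclosingCircle(W[k][:,:2].astype(np.float32)),np.median(W[k][:,2]))
# clamp bar, plate from side
k=(S[...,2]>.16)&(S[...,2]<.32)&(S[...,0]>.46)&(S[...,0]<.62)&(S[...,1]>.0)&(S[...,1]<.2)
P=S[k];n2,c2,i2=plane(P,cond=lambda n:n[2]<.7);print('plate',n2,c2,i2.sum(),len(P))
E
```

```text
face [ 0.06190936 -0.41139868  0.90935051] [0.54045977 0.10753176 0.0920393 ] 1142 1823 24.584248802530077
[0.49070293 0.0462438  0.06336794] [0.60581181 0.18930769 0.12756841]
front dir [ 0.14880955 -0.98886588] yaw 1.7201606317393028
[[-0.06308309 -0.05878677]
 [ 0.08194664  0.04076982]]
((0.009202495217323303, -0.00922897458076477), (0.10020209103822708, 0.1466503143310547), 89.40106964111328) [0.5483407  0.11718024 0.09586782]
table z nan
top 255 ((0.4876827001571655, -0.21238315105438232), 0.021977517753839493) 0.05799719637040157
side 184 ((0.4878648519515991, -0.21427713334560394), 0.022790219634771347) 0.059199170048879424
plate [-0.11434558  0.88519325  0.45095231] [0.54910562 0.11925582 0.23066225] 2022 2331
```

```bash
cat >> h.py <<'E'
n0=np.array([.0629,-.4179,.9063]);n0/=np.linalg.norm(n0)
def tool(n,yax):
    "tool R: z along -n, y near yax"
    z=-n; y=yax-z*(yax@z); y/=np.linalg.norm(y); return np.c_[np.cross(y,z),y,z]
def wsnap(name):
    p,q=np.array(telemetry.get_tcp_pos()),telemetry.get_ee_rot(); c=cams.capture('wrist'); M=np.eye(4);M[:3,:3]=q2R(q);M[:3,3]=p
    M=M@np.array(c['T_tool_cam']); c['origin']=M[:3,3]; c['rotation']=R2q(M[:3,:3]); pickle.dump(c,open(name+'.pkl','wb'))
    cv2.imwrite(f'pics/{name}.png',c['img'][...,::-1]); return c
E
python3 - <<'E'
from h import *
B=np.array([.545,.1,.088])
for nm,yax in (('x+',[1,.15,0]),('x-',[-1,-.15,0]),('y+',[0,1,0]),('y-',[0,-1,0])):
  M=tool(n0,np.array(yax))
  for d in (.18,.28,.35):
    print(nm,d,(lambda j:None if j is None else np.round(j,2))(kinematics.inverse_kinematics(B+d*n0,R2q(M))))
c=cams.capture('wrist');print(np.round(c['T_tool_cam'],3),c['fx'])
E
```

```text
x+ 0.18 [ 0.28  0.98 -0.56  1.67  0.04  0.61  0.05]
x+ 0.28 [ 0.37  0.86 -0.61  1.57  0.02  0.85  0.07]
x+ 0.35 [ 0.42  0.79 -0.62  1.45 -0.01  1.04  0.1 ]
x- 0.18 [-0.14  0.95  0.28  1.68 -0.93  0.87 -2.21]
x- 0.28 [-0.12  0.84  0.39  1.58 -0.82  1.09 -2.31]
x- 0.35 [-0.09  0.78  0.44  1.47 -0.75  1.26 -2.37]
y+ 0.18 [ 0.44  1.1  -0.96  1.66  0.59  0.73  0.96]
y+ 0.28 [ 0.52  0.97 -0.99  1.56  0.4   0.93  1.13]
y+ 0.35 [ 0.56  0.89 -0.99  1.45  0.3   1.1   1.22]
y- 0.18 [ 0.09  0.93 -0.18  1.68 -0.49  0.66 -1.2 ]
y- 0.28 [ 0.13  0.8  -0.11  1.57 -0.45  0.91 -1.23]
y- 0.35 [ 0.15  0.74 -0.05  1.46 -0.44  1.1  -1.25]
[[-0.    -0.958 -0.285  0.073]
 [ 1.    -0.    -0.    -0.001]
 [-0.    -0.285  0.958  0.031]
 [ 0.     0.     0.     1.   ]] 405.3808986248839
```

Run:
```python
from h import *
B=np.array([.545,.1,.088])
M=tool(n0,np.array([-1,-.15,0]))
arm.move_to(B+.33*n0,R2q(M)); arm.sleep(.2); wsnap('w1')
print(telemetry.get_time_s(),telemetry.get_q())
```

```text
2.825 [-0.09839847  0.793477    0.43125948  1.50782042 -0.76466598  1.2076965
 -2.35308814]
```

View pics/w1.png

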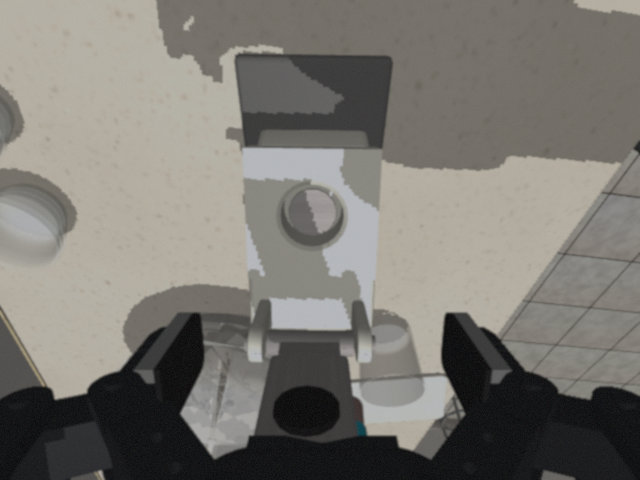

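```bash
cat > bore.py <<'E'
from fit import *
def bore(c,guess):
    W=pts(c);P=W[(np.linalg.norm(W-guess,axis=-1)<.09)]
    n,p,i=plane(P,tol=.0025,cond=lambda n:n@n0>.97)
    v,u=np.mgrid[:480,:640];ray=np.stack([(u-c['cx'])/c['fx'],(v-c['cy'])/c['fy'],np.ones_like(u,float)],-1)@q2R(c['rotation']).T
    o=c['origin'];X=o+ray*(((p-o)@n)/(ray@n))[...,None]
    dep=(W-p)@n
    hole=((dep<-.003)&(np.linalg.norm(X-guess,axis=-1)<.045)).astype(np.uint8)
    k,l,st,ce=cv2.connectedComponentsWithStats(hole);j=1+np.argmax(st[1:,4])
    cnt=max(cv2.findContours((l==j).astype(np.uint8),cv2.RETR_EXTERNAL,cv2.CHAIN_APPROX_NONE)[0],key=len)[:,0]
    Q=X[cnt[:,1],cnt[:,0]];up=np.cross([n[1],-n[0],0],n);up/=np.linalg.norm(up);up*=np.sign(up[2]);lat=np.cross(n,up)
    q=np.c_[(Q-p)@up,(Q-p)@lat].astype(np.float32)
    e=cv2.fitEllipse(q);C=p+up*e[0][0]+lat*e[0][1]
    return n,C,e,ce[j],up,lat,i.sum(),W,dep
E
python3 - <<'E'
from bore import *
c=pickle.load(open('w1.pkl','rb'))
n,C,e,px,up,lat,k,W,dep=bore(c,np.array([.545,.1,.088]))
print('n',n,'tilt',np.degrees(np.arccos(n[2])),'yaw',np.arctan2(-n[1],-n[0]),'C',C,'ell',e,px,k)
# lateral face edges near bore row
m=(abs(dep)<.003)&(abs((W-C)@up)<.03)&(abs((W-C)@lat)<.08); d=(W[m]-C)@lat; print('lat',np.percentile(d,[1,99]))
# clamp plate
L=W-C; m=(abs(L@lat)<.02)&(L@up>.05)&(L@up<.11)&(L@n>.06)&(L@n<.16); print('plate pts',m.sum(),[(round(z,3),np.median((L[m]@up)[abs(L[m]@n-z)<.01]).round(4)) for z in np.arange(.07,.16,.02)])
t=pickle.load(open('top.pkl','rb'));T=pts(t)-C
m=(T@n>.17)&(T@n<.25)&(abs(T@lat)<.05)&(abs(T@up)<.15)
print('bar top pts',m.sum(),np.percentile(np.c_[T[m]@up,T[m]@lat,T[m]@n],[2,50,98],axis=0).round(3).tolist(),telemetry.get_contact_force())
E
```

```text
n [ 0.05613173 -0.41918023  0.90616619] tilt 25.01918988274555 yaw 1.7039127795998097 C [0.55385222 0.09496135 0.08778342] ell ((-0.01641874946653843, -0.00012531012180261314), (0.046833958476781845, 0.04740985482931137), 167.3926544189453) [311.96150144 214.8614052 ] 19241
lat [-0.04937288  0.04918067]
plate pts 6631 [(np.float64(0.07), np.float64(0.0752)), (np.float64(0.09), np.float64(0.0748)), (np.float64(0.11), np.float64(0.0733)), (np.float64(0.13), np.float64(0.0693)), (np.float64(0.15), np.float64(0.0728))]
bar top pts 245 [[0.074, -0.028, 0.17], [0.081, 0.003, 0.192], [0.085, 0.033, 0.196]] [-0.79365208  0.35972294 -0.43831323]
```

Run:
```python
from h import *
c=np.array([.4878,-.2133,0]);zz=np.array([0,0,1.])
Q1=R2q(tool(zz,np.array([-.42,-.91,0])));Q2=R2q(tool(zz,np.array([-.91,.42,0])))
P=lambda h:c+zz*(.155+h)
arm.move_to(P(.13),Q1); arm.line_to(P(.03),rate=.12); arm.grip(.03,20)
print('gap1',telemetry.get_finger_gap(),telemetry.get_time_s())
arm.grip(.07); arm.line_to(P(.13),rate=.2); arm.move_to(P(.13),Q2); arm.line_to(P(.04),rate=.12); arm.grip(.03,45)
print('gap2',telemetry.get_finger_gap(),telemetry.get_gripper_force(),telemetry.get_time_s())
arm.line_to(P(.16),rate=.15)
print(telemetry.get_finger_gap(),telemetry.get_contact_force(),telemetry.get_time_s())
```

```text
gap1 0.04377239853731376 5.3333
gap2 0.04274584515763835 44.51936451718211 8.6833
0.042906695996170696 [ 0.1756376   0.10047811 -0.81816894] 9.6333
```

```bash
cat >> h.py <<'E'
n=np.array([.05613173,-.41918023,.90616619]);C=np.array([.55385222,.09496135,.08778342])
up=np.cross([n[1],-n[0],0],n);up/=np.linalg.norm(up);up*=np.sign(up[2]);lat=np.cross(n,up)
E
python3 - <<'E'
from h import *
Q=R2q(tool(n,np.array([-1,-.15,0])))
arm.move_to(C+.28*n,Q); arm.line_to(C+.205*n,rate=.1); arm.sleep(.2)
wsnap('w2')
print(telemetry.get_time_s(),(np.array(telemetry.get_tcp_pos())-C)@np.c_[up,lat,n],telemetry.get_contact_force(),telemetry.get_finger_gap())
E
```

```text
11.8333 [-9.82307637e-06 -3.29415237e-05  2.05369257e-01] [ 0.3987301  -0.4348502  -0.73664784] 0.04294168470082227
```

View pics/w2.png

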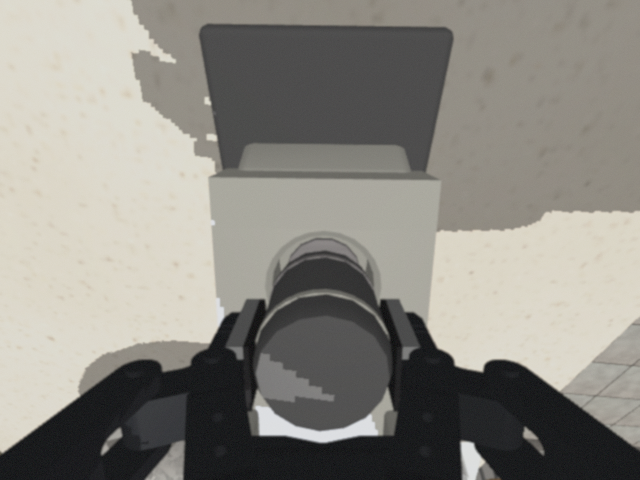

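The wrist view shows the cartridge (top at about 322,360) lined up with the bore (mouth at about 323,285), with its white band towards the hand, so the foot goes in first. Inserting.

Run:
```python
from h import *
L=lambda:(np.array(telemetry.get_tcp_pos())-C)@np.c_[up,lat,n]
f0=np.array(telemetry.get_contact_force())
s=arm.line_to(C+.1795*n,rate=.04,f_stop=10); arm.sleep(.2)
df=np.array(telemetry.get_contact_force())-f0
print(s,L().round(4),df@np.c_[up,lat,n],telemetry.get_time_s())
```

```text
False [-0.      0.      0.1797] [1.70317402 1.65606493 2.86724708] 12.825
```

```bash
cat >> h.py <<'E'
H=C+.08*up+.045*n
def tcpth(th,r=.105,back=0):
    d=-np.cos(th)*up+np.sin(th)*n; m=np.sin(th)*up+np.cos(th)*n
    return H+r*d+(.005+back)*m+.011*up+.173*n
E
python3 - <<'E'
from h import *
arm.grip(.07); arm.sleep(.2); arm.line_to(C+.27*n,rate=.15); wsnap('w3')
print(telemetry.get_time_s(),telemetry.get_contact_force())
Q=R2q(tool(n,-lat if lat[0]>0 else lat))
for p in [C+.40*n,C+.125*up+.40*n]+[tcpth(t) for t in np.linspace(1.57,-.03,9)]:
    j=kinematics.inverse_kinematics(p,Q);print(None if j is None else np.round(j,2))
c=pickle.load(open('w3.pkl','rb'));W=pts(c)-C
m=(np.hypot(W@up,W@lat)<.03)&(W@n>.02)&(W@n<.07)
Lc=W[m]@np.c_[up,lat,n];tp=Lc[Lc[:,2]>Lc[:,2].max()-.006];print('top h',np.percentile(tp[:,2],[5,50,95]),cv2.minEnclosingCircle(tp[:,:2].astype(np.float32)))
E
```

```text
14.2083 [ 0.58133473 -0.18119566  0.82993745]
[-0.07  0.76  0.53  1.35 -0.75  1.41 -2.4 ]
[-0.29  0.67  0.56  1.36 -0.76  1.42 -2.61]
[-0.29  0.75  0.52  1.51 -0.82  1.23 -2.48]
[-0.25  0.76  0.51  1.52 -0.82  1.23 -2.44]
[-0.22  0.78  0.51  1.52 -0.83  1.22 -2.4 ]
[-0.19  0.81  0.5   1.53 -0.84  1.2  -2.36]
[-0.17  0.83  0.49  1.55 -0.85  1.17 -2.32]
[-0.15  0.86  0.47  1.56 -0.87  1.14 -2.29]
[-0.14  0.89  0.46  1.58 -0.89  1.1  -2.25]
[-0.14  0.92  0.44  1.6  -0.91  1.06 -2.22]
[-0.14  0.94  0.42  1.62 -0.94  1.02 -2.2 ]
top h [0.04312911 0.04501534 0.04610163] ((-0.0017566898604854941, -0.00018501642625778913), 0.02159462869167328)
```

View pics/w3.png

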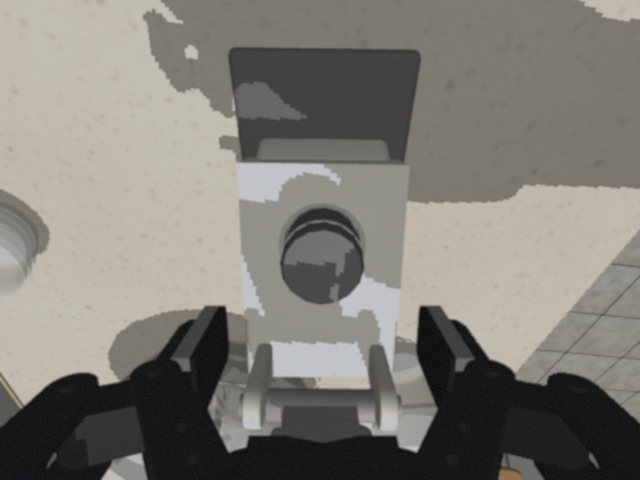

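The cartridge (top at about 322,262) sits in the bore with its top 45 mm above the face, so its foot is 15 mm deep as expected. Next, closing the clamp from behind with the fingers shut.

Run:
```python
from h import *
Q=R2q(tool(n,-lat if lat[0]>0 else lat))
f=lambda:(np.array(telemetry.get_contact_force())@np.c_[up,lat,n]).round(1)
arm.line_to(C+.40*n,rate=.2); arm.grip(0)
arm.line_to(C+.13*up+.40*n,rate=.15,frame=Q)
s=arm.line_to(tcpth(1.57,back=.015),rate=.12,f_stop=15); print('down',s,f(),telemetry.get_time_s())
if not s:
  for t in np.linspace(1.57,.25,8):
    s=arm.line_to(tcpth(t),rate=.08,f_stop=25); print(round(t,2),s,f())
    if s: break
print(telemetry.get_time_s())
c=snap('side');cv2.imwrite('pics/side2.png',cv2.resize(c['img'][140:380,200:520],None,fx=2.4,fy=2.4)[...,::-1])
```

```text
down False [-0.3 -0.1  0.1] 17.5
1.57 False [-0.6 -0.7 -0.6]
1.38 False [-1.5 -0.4 -0.3]
1.19 False [-0.3 -0.3 -0. ]
1.0 False [ 0.2 -0.7  0.5]
0.82 False [ 0.4 -0.1 -0.2]
0.63 False [-0.5  0.4  0.5]
0.44 False [ 0.9 -0.4 -0.3]
0.25 False [ 0.6 -0.2  1. ]
20.6417
```

View pics/side2.png

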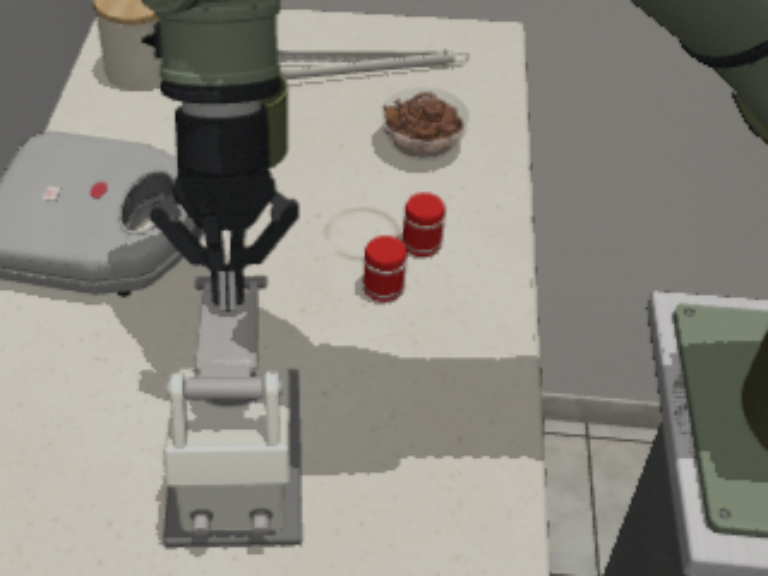

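The clamp has followed the fingertips (at about 228,295) nearly down. Now pressing it the rest of the way shut.

Run:
```python
from h import *
f=lambda:(np.array(telemetry.get_contact_force())@np.c_[up,lat,n]).round(1)
for t in (.15,.07,0,-.04,-.08):
    s=arm.line_to(tcpth(t),rate=.04,f_stop=30); print(t,s,f(),((np.array(telemetry.get_tcp_pos())-tcpth(t))@n).round(4))
    if s or f()[2]>22: break
arm.sleep(.3);print(f(),telemetry.get_time_s())
p=np.array(telemetry.get_tcp_pos());arm.line_to(p+.20*n,rate=.15);wsnap('w4');print(f(),telemetry.get_time_s())
c=pickle.load(open('w4.pkl','rb'));W=(pts(c)-C)@np.c_[up,lat,n]
m=(abs(W[...,1])<.02)&(W[...,0]>-.04)&(W[...,0]<.06)&(W[...,2]>.02)&(W[...,2]<.09)
a=np.polyfit(W[m][:,0],W[m][:,2],1);print('plate slope',a,'angle',np.arctan(-a[0]),m.sum(),np.polyval(a,[.08,-.02]))
```

```text
0.15 False [ 0.  -0.1  0.4] -0.0002
0.07 False [ 0.1 -0.2  0.3] -0.0001
0 True [ 4.2  2.6 14.1] 0.0005
[ 3.4  3.5 15.5] 22.0417
[ 0.5  0.2 -0.4] 23.5833
plate slope [-0.00027284  0.05004136] angle 0.0002728438852116109 5019 [0.05001953 0.05004682]
```

View pics/w4.png

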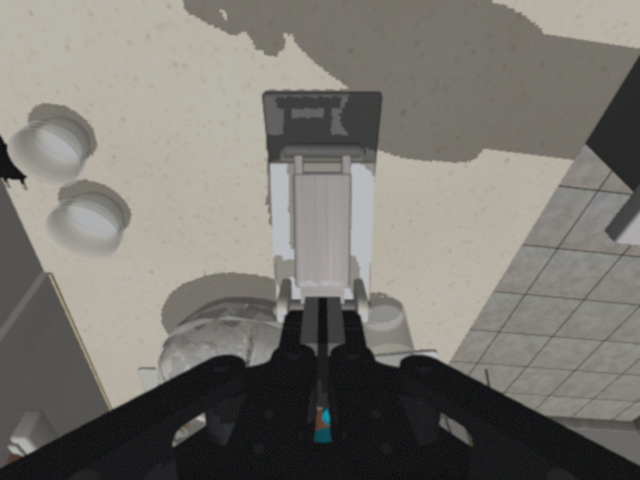

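The clamp plate (at about 322,230) lies parallel to the face at 0.000 rad. Its upper surface is 50 mm above the face, which is fully shut, and the hand is clear.

```bash
python3 -c "
from plant import arm
print(arm.hand_in())"
```

```text
the job is handed in; nothing more can be done
None
```

I put the cartridge foot first into the bore and swung the clamp fully shut on it (measured angle about 0.000 rad), with no contact with the bystanders seen; I handed the job in after about 24 s on the robot's clock, and the hand-in call returned no verdict.

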